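# Sort mixed turned parts into their card trays beside the bench lathe

### The job

Sort the four loose turned parts on the white sheet - two square spindles, a flanged bush and a plain ring - into the three card trays, each into the tray that already holds one of its kind. Set them down, do not drop them, each resting on the tray floor: bush standing on its flange, ring flat, and the spindles lying side by side, parallel with the one already there. Do not push the parts already in the trays out of place.

Things in the scene. Friction and masses are not known exactly. Their poses are not given: they have to be found in the camera images.
- spindle_a_center (a point): Plain steel spindle lying on the white sheet: square body 16 x 16 mm, 60 mm long, with a round journal 10 mm across and 10 mm long on each end (80 mm overall; both ends alike). This point is its centre, 8 mm above what it lies on; x runs along its length, z up. About 0.13 kg. To be sorted.
- spindle_b_center (a point): Plain steel spindle lying on the white sheet: square body 16 x 16 mm, 60 mm long, with a round journal 10 mm across and 10 mm long on each end (80 mm overall; both ends alike). This point is its centre, 8 mm above what it lies on; x runs along its length, z up. About 0.13 kg. To be sorted; the same as spindle_a.
- bush_center (a point): Plain steel flanged bush standing on its flange on the white sheet: flange 42 mm across and 6 mm thick, above it a round body 28 mm across, 32 mm high in all, with a 16 mm bore. This point is its centre, 16 mm above what it stands on; z up along the bore. About 0.14 kg. To be sorted.
- ring_center (a point): Plain steel spacer ring lying flat on the white sheet: 48 mm outside, 30 mm bore, 14 mm high. This point is its centre, 7 mm above what it lies on; z up along the bore. About 0.12 kg. To be sorted.
- tray_spindles: Open card tray holding a square spindle, fixed: outside 126 mm (its x) by 166 mm (its y), 16 mm high, walls and floor 3 mm thick. Origin: centre of its underside, z up. That part is about 48 mm from the middle towards its -y end; the rest is empty. The three trays are alike and stand left, right and ahead, in any order. The part in it lies along the tray's x.
- tray_bushes: Open card tray holding a flanged bush, fixed: outside 126 mm (its x) by 166 mm (its y), 16 mm high, walls and floor 3 mm thick. Origin: centre of its underside, z up. That part is about 48 mm from the middle towards its -y end; the rest is empty. The three trays are alike and stand left, right and ahead, in any order.
- tray_rings: Open card tray holding a plain ring, fixed: outside 126 mm (its x) by 166 mm (its y), 16 mm high, walls and floor 3 mm thick. Origin: centre of its underside, z up. That part is about 48 mm from the middle towards its -y end; the rest is empty. The three trays are alike and stand left, right and ahead, in any order.
- spindle_home_center (a point): Plain steel spindle lying on the floor of its tray: square body 16 x 16 mm, 60 mm long, with a round journal 10 mm across and 10 mm long on each end (80 mm overall; both ends alike). This point is its centre, 8 mm above what it lies on; x runs along its length, z up. About 0.13 kg. Already in its place: leave it there.
- bush_home_center (a point): Plain steel flanged bush standing on its flange in its tray: flange 42 mm across and 6 mm thick, above it a round body 28 mm across, 32 mm high in all, with a 16 mm bore. This point is its centre, 16 mm above what it stands on; z up along the bore. About 0.14 kg. Already in its place: leave it there.
- ring_home_center (a point): Plain steel spacer ring lying flat in its tray: 48 mm outside, 30 mm bore, 14 mm high. This point is its centre, 7 mm above what it lies on; z up along the bore. About 0.12 kg. Already in its place: leave it there.
Things that resemble listed ones, but are neither listed nor needed, are in the scene too. What is shaped like the part that bears spindle_b_center but green or yellow is not meant.

How it is judged:
At the end, for the whole second after the job is handed in: The four parts lie in the tray of their kind, wholly within the walls, on its floor (within 4 mm in height); bush and ring upright within 0.1 rad, spindles within 0.26 rad of parallel with the one already there; the three parts already there within 15 mm of where they were; all at rest (x of spindle_a_center in the frame of tray_spindles between -0.03 and 0.03 m and y of spindle_a_center in the frame of tray_spindles between -0.078 and 0.078 m and z of spindle_a_center in the frame of tray_spindles between 0.007 and 0.015 m and angle between the x axis of each of spindle_a_center, spindle_b_center and the x axis of spindle_home_center, either way round below 0.26 rad and linear speed of each of spindle_a, spindle_b, bush, ring, spindle_home, bush_home, ring_home below 0.02 m/s and x of spindle_b_center in the frame of tray_spindles between -0.03 and 0.03 m and y of spindle_b_center in the frame of tray_spindles between -0.078 and 0.078 m and z of spindle_b_center in the frame of tray_spindles between 0.007 and 0.015 m and x of bush_center in the frame of tray_bushes between -0.045 and 0.045 m and y of bush_center in the frame of tray_bushes between -0.065 and 0.065 m and z of bush_center in the frame of tray_bushes between 0.015 and 0.023 m and angle between each of bush_center, ring_center, bush_home_center, ring_home_center's own z axis and vertical below 0.1 rad and x of ring_center in the frame of tray_rings between -0.042 and 0.042 m and y of ring_center in the frame of tray_rings between -0.06 and 0.06 m and z of ring_center in the frame of tray_rings between 0.006 and 0.014 m and distance of each of spindle_home_center, bush_home_center, ring_home_center from where it was at the start of the episode below 0.015 m); the robot touches nothing.
It fails at once if a part that was already in its tray is shifted by more than 15 mm (distance of any of spindle_home_center, bush_home_center, ring_home_center from where it was at the start of the episode above 0.015 m).
It fails at once if a part is dropped: it falls free of the fingers at more than 0.7 m/s (about 25 mm of fall) ((linear speed of spindle_a above 0.7 m/s and contact force between the fingers and spindle_a below 0.01 N) or (linear speed of spindle_b above 0.7 m/s and contact force between the fingers and spindle_b below 0.01 N) or (linear speed of bush above 0.7 m/s and contact force between the fingers and bush below 0.01 N) or (linear speed of ring above 0.7 m/s and contact force between the fingers and ring below 0.01 N)).
It also fails if it takes over 93 s, if anything falls off the work surface, if the arm or the gripper's body presses on something with over 40 N, if the wrist force passes 120 N, or if a joint passes its speed limit or range.

### The arm

A 6-joint arm with a two-finger parallel gripper is mounted at the origin on the work surface. World frame = base frame: x ahead of the robot, y to its left, z up, the work surface at z = 0. Lengths are in m, angles in rad, forces in N, time in s.
With the tool pointing down it reaches from about 0.35 to 0.725 m from the base axis. Payload 4.3 kg.
Tool frame: the origin (TCP) lies on the centre line of the jaws, within the pads' length; the fingertips stand 22 mm ahead of it and the grasp point (between the pads) lies 3 mm ahead of it; z points along the fingers, y is the line along which they close (so a half turn about z gives the same grasp; the last joint's range is limited). The gripper opens to 85 mm and grips with 20 to 120 N. Pads are 22 mm wide; open, the fingers measure 114 mm over their backs; the gripper's body (76 mm by 85 mm) begins 54 mm behind the grasp point. The pads swing forward as they close: fully open they stand 13 mm farther back than shut.
Start: joints at [1.239, 0.377, 0.081, 1.274, 0, 1.46], TCP at [0.126, 0.561, 0.253] pointing down, gripper open.
Joint ranges: [-2.72, 2.72], [-0.84, 1.66], [-1.02, 1.22], [-1.77, 2.12], [-1.37, 1.28], [-3.14, 3.14]. Speed limits (rad/s): [2.57, 2.57, 3.14, 3.14, 3.14, 3.14].

### API

Orientations are given as [roll, pitch, yaw] about the fixed x, y, z axes, in that order (R = Rz(yaw) Ry(pitch) Rx(roll)).
In Python, from cell import * gives the robot as it stands.
- The arm moves only by the shell command python3 -m jog 'ROWS'. ROWS is JSON, a list of rows, each a list of 7 numbers: the turn, a rotation vector about the tool's x, y, z in degrees, then the shift along the tool's x, y, z in cm, then the opening, from 0 (shut) to 1 (fully open). In form: [[rx, ry, rz, x, y, z, hand], ...]. A call has 1 to 12 rows; each row shifts and turns the commanded pose from where the row before left it, along the tool's axes as they then stand; what a row does not reach is not made up. A row lasts 1/12 s, in which the tool goes at most 41.7 mm and 7.16 degrees, less where a joint would pass 70% of its speed; a pose out of reach is approached as far as the arm can. A call with a gripper value outside its range is refused whole. The fingers move at their own pace and stop on an object; the grip force is fixed at half the most. Time passes only in rows, so rows that do not move let the fingers close. It gives the time, the measured TCP pose, the force, the opening and the grip force at its end, in the units of the state.
- get_obs(): the state, without advancing time (a new reading comes with each control period).
- snapshot(name): name is "scene" or "top" or "wrist"; returns a dict with "color" (384x512x3 uint8, red, green, blue), "camera_matrix" (3x3 intrinsics, pixels), "R" (3x3) and "t" (3): a world point X has camera coordinates R X + t. Camera axes: x right, y down, z forward; pixel columns grow to the right and rows downward; lengths in m; the calibration is good to about 2 mm. A picture is of the moment at which its call begins. There is no depth.
- finish_job(): hands the job in; it is judged then, once.
Trained networks look in the newest picture that a camera, given by its name, has taken for a name from the list of things; names that differ only in an ending like _2 or _b are one class to them, and where a whole thing is asked for, a point or a joint stands for the part that bears it (a point fixed in the world has none). Each returns a list of dicts, best first, with "conf" (0 to 1); they miss things now and then, are a little off and sometimes report something else, mostly with a low value. They report only what shows in the picture. A call takes as long as a camera call. They do not tell look-alikes from the thing itself.
- boxes_of(camera, thing): "point" ([column, row] in pixels, amid what is visible of it).
- tip_of(camera, thing): "point" ([column, row] in pixels: a listed point, or the origin of a listed thing).
The state is a dict: "time": time; "joints": joint angles; "dq": joint speeds; "effort": joint torques, N m; "ee_pos": TCP position; "tcp_rot": TCP orientation; "force": force on the tool from outside, world axes, zero at the start; "ft_torque": the same for the moment, N m; "opening": finger opening in m; "grasp_force": force on a finger pad.
Only numpy, scipy, OpenCV 4.12 (cv2) and the standard library are available. Lean on these libraries where they do the work, as an engineer would, in place of code of your own. Each camera call takes 0.05 s, during which the arm holds its last target. There are 200 camera calls.

## Working session

There is one attempt and no reset: what is moved stays moved. The work goes in short steps, Python scripts to look and compute and a shell command to move; the robot and the scene stay as the last step left them, time stands still between calls to the robot, and variables do not carry over. Pictures are saved under pics/ and viewed, at most 16 in all, crops included, and the job is handed in when it is done.

```bash
mkdir -p pics
cat > h.py <<'E'
from cell import *
import numpy as np, cv2
def shot(cam,fn=None):
    s=snapshot(cam)
    if fn: cv2.imwrite('pics/'+fn,cv2.cvtColor(s['color'],cv2.COLOR_RGB2BGR))
    return s
def px2w(s,p,z):
    K,R,t=map(np.array,(s['camera_matrix'],s['R'],s['t']))
    d=R.T@np.linalg.inv(K)@np.array([p[0],p[1],1.]); c=-R.T@t
    return c+d*(z-c[2])/d[2]
def w2px(s,X):
    q=np.array(s['camera_matrix'])@(np.array(s['R'])@np.array(X)+np.array(s['t'])); return q[:2]/q[2]
E
python3 - <<'E'
from h import *
o=get_obs();print(o)
for cam in('top','scene'):
    s=shot(cam,cam+'0.png')
    for n,z in(('spindle_a_center',.008),('bush_center',.016),('ring_center',.007),('tray_spindles',0),('tray_bushes',0),('tray_rings',0)):
        for d in tip_of(cam,n): print(cam,n,np.round(d['point']),round(d['conf'],2),px2w(s,d['point'],z).round(3))
E
```

```text
{'time': 0.0, 'joints': array([1.23870030e+00, 3.78129341e-01, 7.96299517e-02, 1.27442674e+00,
       1.12923695e-05, 1.46051053e+00]), 'dq': array([-0.00161812,  0.00145671, -0.00031362, -0.00057086,  0.0019618 ,
       -0.00033005]), 'effort': array([ 1.22598881e-04, -4.63605130e+01,  2.69873571e+01,  2.08782416e-02,
        4.74739761e-05, -6.72268257e-06]), 'ee_pos': array([0.12627666, 0.56032561, 0.25232459]), 'tcp_rot': array([-3.13947704e+00, -2.45634321e-04,  2.91978215e+00]), 'force': array([0.07704314, 0.25723071, 0.2637506 ]), 'ft_torque': array([-0.01487968,  0.01334835, -0.01329856]), 'grasp_force': 0.0, 'opening': 0.0855945816075653}
top spindle_a_center [228. 204.] 0.73 [0.488 0.05  0.008]
top bush_center [315. 201.] 0.61 [ 0.498 -0.164  0.016]
top ring_center [184. 213.] 0.61 [0.464 0.159 0.007]
top tray_spindles [254. 146.] 0.62 [ 0.636 -0.012  0.   ]
top tray_bushes [105. 189.] 0.65 [0.521 0.358 0.   ]
top tray_rings [379. 205.] 0.6 [ 0.491 -0.329  0.   ]
scene spindle_a_center [384. 239.] 0.59 [0.51  0.301 0.008]
scene spindle_a_center [282. 207.] 0.52 [0.481 0.048 0.008]
scene bush_center [200. 188.] 0.52 [ 0.485 -0.171  0.016]
scene bush_center [244. 189.] 0.32 [ 0.453 -0.061  0.016]
scene ring_center [328. 212.] 0.61 [0.462 0.163 0.007]
scene tray_spindles [236. 253.] 0.72 [ 0.644 -0.019  0.   ]
scene tray_bushes [405. 247.] 0.77 [0.514 0.351 0.   ]
scene tray_rings [151. 178.] 0.86 [ 0.472 -0.326  0.   ]
```

Run:
```python
import cv2
im=cv2.imread('pics/top0.png')
cv2.imwrite('pics/top0c.png',cv2.resize(im[90:290,60:440],(798,420),interpolation=cv2.INTER_CUBIC))
```

```text
(no output)
```

View pics/top0c.png

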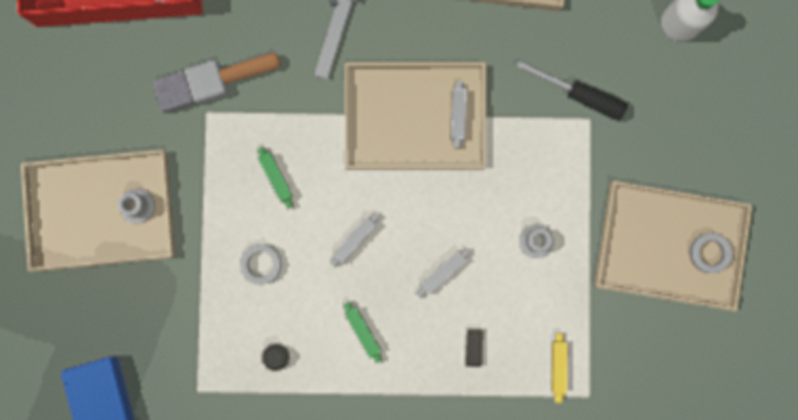

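View pics/scene0.png

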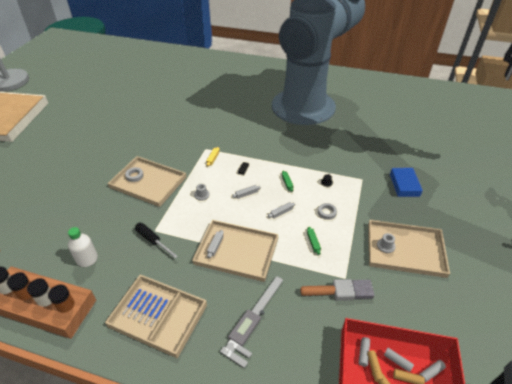

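The arm is clear of the top view. The spindle tray (home part at its right end, crop 460,113) is ahead. The bush tray is on the left with its part at 137,205, and the ring tray on the right with its part at 712,253. In every tray -y points to the robot's right. The grey spindles are at crop 357,240 and 445,272, the bush at 538,240 and the ring at 262,263; the green, yellow and black parts are decoys.

```bash
cat >> h.py <<'E'
def rel(x,y,z,yaw,frm=None):
    """shift (cm, tool axes now), then rz deg (nearest half turn), for tool pointing down"""
    o=get_obs(); p=o['ee_pos']; w=o['tcp_rot'][2] if frm is None else frm
    d=np.array([x,y,z])-p; c,s=np.cos(w),np.sin(w)
    t=np.array([c*d[0]+s*d[1], s*d[0]-c*d[1], -d[2]])*100
    rz=-np.degrees((yaw-w+np.pi/2)%np.pi-np.pi/2)
    print('shift',t.round(2),'rz',rz.round(1),'or',(rz-180*np.sign(rz)).round(1))
E
python3 - <<'E'
from h import *
s=shot('top'); im=s['color'].astype(int)
def rect(mask,c,z,r=25):
    m=np.zeros(mask.shape,np.uint8); m[:]=mask
    n,l,st,ce=cv2.connectedComponentsWithStats(m)
    best=min((k for k in range(1,n) if st[k][4]>25),key=lambda k:np.hypot(*(ce[k]-c)))
    ys,xs=np.where(l==best); w=np.array([px2w(s,(x,y),z)[:2] for x,y in zip(xs,ys)])
    (cx,cy),(a,b),an=cv2.minAreaRect((w*1000).astype(np.float32))
    if a<b: an+=90
    return st[best][4],round(cx),round(cy),round(a),round(b),round(an%180,1)
r,g,b=im[...,0],im[...,1],im[...,2]
sat=im.max(2)-im.min(2)
for n,c,z in(('sa',(230,204),.014),('sb',(272,219.5),.014),('bush',(316,204),.03),('ring',(184.8,215),.014)):
    print(n,rect((im.max(2)<195)&(sat<18),np.array(c),z))
tan=(r-b>28)&(r>130)
for n,c in(('tspin',(257,145)),('tbush',(105,190)),('tring',(380,206))):
    print(n,rect(tan,np.array(c),.008))
for n,c in(('hs',(279,144)),('hb',(125,187)),('hr',(399,210))):
    print(n,px2w(s,c,.012).round(3))
E
```

```text
sa (np.int32(317), 488, 45, 26, 84, 138.4)
sb (np.int32(297), 452, -58, 24, 86, 132.3)
bush (np.int32(286), 491, -168, 39, 51, 90.9)
ring (np.int32(324), 458, 154, 47, 56, 90.9)
tspin (np.int32(3138), 638, -20, 127, 166, 91.1)
tbush (np.int32(3156), 519, 354, 128, 169, 96.6)
tring (np.int32(3176), 488, -329, 171, 128, 81.1)
hs [ 0.64  -0.074  0.012]
hb [0.526 0.305 0.012]
hr [ 0.48  -0.374  0.012]
```

Run:
```python
from h import *
rel(.458,.154,.2,np.radians(81))
```

```text
shift [-41.29 -32.41   5.34] rz 86.3 or -93.7
```

```bash
python3 -m jog '[[0,0,0,-2.95,-2.3,0.38,1],[0,0,0,-2.95,-2.3,0.38,1],[0,0,0,-2.95,-2.3,0.38,1],[0,0,0,-2.95,-2.3,0.38,1],[0,0,0,-2.95,-2.3,0.38,1],[0,0,0,-2.95,-2.3,0.38,1],[0,0,0,-2.95,-2.3,0.38,1],[0,0,0,-2.95,-2.3,0.38,1],[0,0,0,-2.95,-2.3,0.38,1],[0,0,0,-2.95,-2.3,0.38,1],[0,0,0,-2.95,-2.3,0.38,1],[0,0,0,-2.95,-2.3,0.38,1]]'
python3 -m jog '[[0,0,0,-2.95,-2.4,0.38,1],[0,0,0,-2.94,-2.4,0.38,1],[0,0,7.1,0,0,0,0.8],[0,0,7.1,0,0,0,0.8],[0,0,7.1,0,0,0,0.8],[0,0,7.1,0,0,0,0.8],[0,0,7.1,0,0,0,0.8],[0,0,7.1,0,0,0,0.8],[0,0,7.1,0,0,0,0.8],[0,0,7.1,0,0,0,0.8],[0,0,7.1,0,0,0,0.8],[0,0,7.1,0,0,0,0.8]]'
python3 -m jog '[[0,0,7.1,0,0,0,0.8],[0,0,7.1,0,0,0,0.8],[0,0,0,0,0,0,0.8],[0,0,0,0,0,0,0.8]]'
python3 - <<'E'
from h import *
s=shot('wrist','w1.png')
for d in tip_of('wrist','ring_center'): print(d,px2w(s,d['point'],.007).round(4))
rel(.458,.154,.2,np.radians(81))
E
```

```text
time: 1.75
ee_pos: [0.4121, 0.2123, 0.2078]
tcp_rot: [3.141, 0.001, 2.92]
force: [0.5, 0.5, 0.3]
opening: 0.0855
grasp_force: 0.0
time: 2.75
ee_pos: [0.458, 0.1541, 0.2002]
tcp_rot: [3.141, -0.0, 1.674]
force: [-0.8, -0.9, 0.2]
opening: 0.0684
grasp_force: 0.0
time: 3.08
ee_pos: [0.458, 0.1541, 0.2002]
tcp_rot: [3.141, -0.0, 1.436]
force: [-0.1, -0.1, 0.1]
opening: 0.0688
grasp_force: 0.0
{'point': [253.8, 174.8], 'conf': 0.97} [0.4596 0.1582 0.007 ]
shift [-0.01 -0.    0.02] rz 1.2 or -178.8
```

View pics/w1.png

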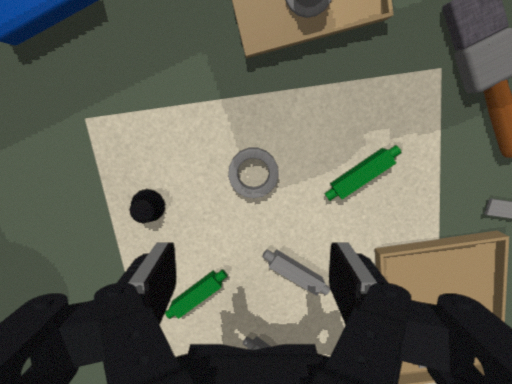

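The ring is centred at pixel 254,175 and clear of its neighbours. The wrist estimate agrees with the top view to within 4 mm, so I'm descending.

```bash
python3 - <<'E'
from h import *
rel(.4596,.1582,.024,np.radians(81))
E
python3 -m jog '[[0,0,0,0.42,0.1,3.5,0.8],[0,0,0,0,0,3.5,0.8],[0,0,0,0,0,3.5,0.8],[0,0,0,0,0,3.5,0.8],[0,0,0,0,0,2.2,0.8],[0,0,0,0,0,1.4,0.8],[0,0,0,0,0,0,0.8],[0,0,0,0,0,0,0.4],[0,0,0,0,0,0,0.4],[0,0,0,0,0,0,0.4],[0,0,0,0,0,0,0.4],[0,0,0,0,0,0,0.4]]'
```

```text
shift [ 0.43  0.1  17.62] rz 1.2 or -178.8
time: 4.18
ee_pos: [0.4607, 0.1584, 0.0256]
tcp_rot: [3.139, -0.001, 1.433]
force: [-2.1, -0.6, 6.3]
opening: 0.045
grasp_force: 61.9
```

```bash
python3 -m jog '[[0,0,0,0,0,-1,0.4],[0,0,0,0,0,-2,0.4],[0,0,0,0,0,-3,0.4],[0,0,0,0,0,-3,0.4],[0,0,0,0,0,0,0.4],[0,0,0,0,0,0,0.4]]'
python3 - <<'E'
from h import *
s=shot('wrist','w2.png')
s=shot('scene','s2.png')
a=cv2.imread('pics/s2.png')[130:290,240:440]
b=cv2.imread('pics/w2.png')
cv2.imwrite('pics/c2.png',np.hstack([cv2.resize(a,(400,320)),cv2.resize(b,(400,320))]))
# target in ring tray: centre(.488,-.329), yaw -9deg, y=+20
c=np.array([.488,-.329]);th=np.radians(-9);R=np.array([[np.cos(th),-np.sin(th)],[np.sin(th),np.cos(th)]])
T=c+R@[0,.02];print(T);rel(*T,.12,np.radians(81))
E
```

```text
time: 4.68
ee_pos: [0.462, 0.1586, 0.1164]
tcp_rot: [3.136, -0.002, 1.433]
force: [0.1, -0.5, -0.5]
opening: 0.0451
grasp_force: 61.6
[ 0.49112869 -0.30924623]
shift [-45.85   9.57  -0.62] rz 1.1 or -178.9
```

View pics/c2.png

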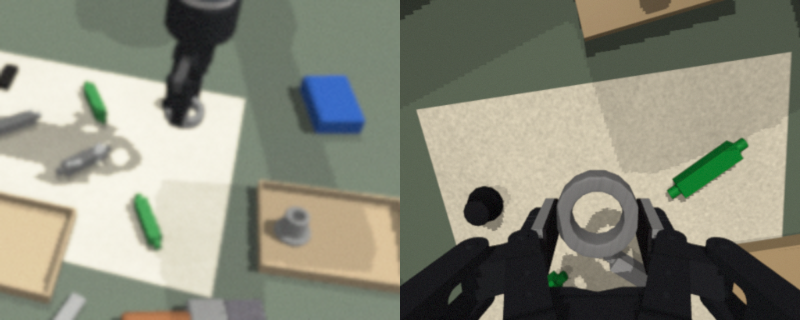

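Run:
```python
from h import *
s=shot('wrist');o=get_obs();p=o['ee_pos']
for z in (.085,.095,.105):print(z,[w2px(s,[p[0],p[1],z]).round()])
print(tip_of('wrist','ring_center'))
w=o['tcp_rot'][2]
for z in(.085,.095,.105):
    q=px2w(s,(252,255),z)[:2]-p[:2];print(z,(q@[np.cos(w),np.sin(w)]).round(4),(q@[np.sin(w),-np.cos(w)]).round(4))
```

```text
0.085 [array([252., 252.])]
0.095 [array([252., 261.])]
0.105 [array([252., 272.])]
[]
0.085 -0.0017 0.0
0.095 0.003 0.0001
0.105 0.0077 0.0001
```

```bash
python3 -m jog '[[0,0,0,-3.82,0.8,0,0.4],[0,0,0,-3.82,0.8,0,0.4],[0,0,0,-3.82,0.8,0,0.4],[0,0,0,-3.82,0.8,0,0.4],[0,0,0,-3.82,0.8,0,0.4],[0,0,0,-3.82,0.8,0,0.4],[0,0,0,-3.82,0.8,0,0.4],[0,0,0,-3.82,0.8,0,0.4],[0,0,0,-3.82,0.8,0,0.4],[0,0,0,-3.82,0.8,0,0.4],[0,0,0,-3.82,0.8,0,0.4],[0,0,0,-3.82,0.8,0,0.4]]'
python3 -m jog '[[0,0,0,0,0,0,0.4],[0,0,0,0,0,0,0.4],[0,0,0,0,0,0,0.4]]'
python3 - <<'E'
from h import *
s=shot('wrist','w3.png')
for n in('tray_rings','ring_center'):
  for d in tip_of('wrist',n): print(n,d,px2w(s,d['point'],.01).round(4))
rel(.4911,-.3092,.03,np.radians(81))
E
```

```text
time: 5.88
ee_pos: [0.4904, -0.3105, 0.1124]
tcp_rot: [-3.139, -0.002, 1.432]
force: [1.0, 0.2, -0.7]
opening: 0.0447
grasp_force: 61.6
time: 6.13
ee_pos: [0.4905, -0.3083, 0.1125]
tcp_rot: [-3.139, -0.002, 1.432]
force: [-0.1, 1.2, -1.6]
opening: 0.0447
grasp_force: 61.6
tray_rings {'point': [252.9, 226.5], 'conf': 0.64} [ 0.4882 -0.3225  0.01  ]
shift [-0.18  0.03  8.34] rz 1.2 or -178.8
```

View pics/w3.png

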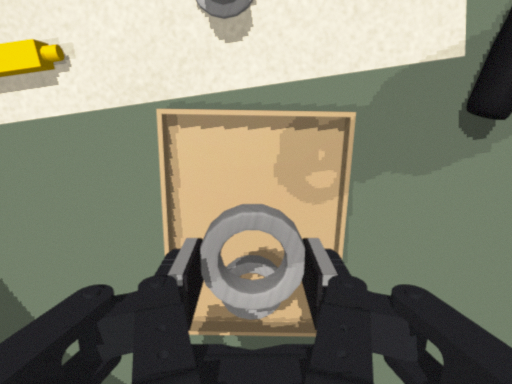

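The ring is centred over the tray, with the home ring showing at about 255,270. I'll add 10 mm towards +y for clearance, then lower.

```bash
python3 - <<'E'
from h import *
s=shot('wrist')
for p in((158,110),(355,112),(190,335),(312,335)):print(px2w(s,p,.016).round(3))
print(w2px(s,[.4911,-.3092,.01]),w2px(s,[.4805,-.3765,.017]))
E
python3 -m jog '[[0,0,0,1,0,0,0.4],[0,0,0,0,0,2.5,0.4],[0,0,0,0,0,2.5,0.4],[0,0,0,0,0,1.8,0.4],[0,0,0,0,0,0.7,0.4],[0,0,0,0,0,0.4,0.4],[0,0,0,0,0,0.2,0.4],[0,0,0,0,0,0,0.4]]'
```

```text
[ 0.44  -0.234  0.016]
[ 0.564 -0.252  0.016]
[ 0.43  -0.401  0.016]
[ 0.522 -0.413  0.016]
[253.5834071  209.13421999] [251.66346175 300.15126214]
time: 7.0
ee_pos: [0.4935, -0.2992, 0.0337]
tcp_rot: [3.141, 0.0, 1.433]
force: [-0.1, -0.0, -1.4]
opening: 0.0451
grasp_force: 61.6
```

```bash
python3 -m jog '[[0,0,0,0,0,0.2,0.4],[0,0,0,0,0,0,0.4],[0,0,0,0,0,0,0.4]]';python3 -m jog '[[0,0,0,0,0,0.15,0.4],[0,0,0,0,0,0,0.4],[0,0,0,0,0,0,0.4]]'
```

```text
time: 7.25
ee_pos: [0.4935, -0.2997, 0.0318]
tcp_rot: [3.14, 0.001, 1.433]
force: [0.7, -0.0, -1.8]
opening: 0.0449
grasp_force: 61.6
time: 7.5
ee_pos: [0.4929, -0.2993, 0.0296]
tcp_rot: [3.142, -0.0, 1.433]
force: [-0.4, -0.1, -1.0]
opening: 0.0452
grasp_force: 61.6
```

Expected contact is at about 28.6 mm, so one more small step and then release.

```bash
python3 -m jog '[[0,0,0,0,0,0.12,0.4],[0,0,0,0,0,0,0.4],[0,0,0,0,0,0,0.4]]';python3 -m jog '[[0,0,0,0,0,0,0.55],[0,0,0,0,0,0,0.7],[0,0,0,0,0,0,0.7],[0,0,0,0,0,0,0.7],[0,0,0,0,0,-1,0.7],[0,0,0,0,0,-3,0.7],[0,0,0,0,0,-4,0.7],[0,0,0,0,0,-4,0.7],[0,0,0,0,0,0,0.7],[0,0,0,0,0,0,0.7]]'
python3 - <<'E'
from h import *
s=shot('wrist','w4.png')
for d in tip_of('wrist','ring_center'): print(d,px2w(s,d['point'],.01).round(4))
rel(.495,-.167,.16,np.radians(96.6))
E
```

```text
time: 7.75
ee_pos: [0.4931, -0.2994, 0.0287]
tcp_rot: [3.141, 0.0, 1.433]
force: [-0.9, -0.0, 2.6]
opening: 0.0454
grasp_force: 62.0
time: 8.58
ee_pos: [0.4952, -0.301, 0.1525]
tcp_rot: [3.135, 0.004, 1.433]
force: [0.4, 0.2, -1.0]
opening: 0.0596
grasp_force: 0.0
{'point': [249.6, 188.5], 'conf': 0.67} [ 0.4939 -0.298   0.01  ]
shift [13.12 -1.61 -1.15] rz -14.5 or 165.5
```

View pics/w4.png

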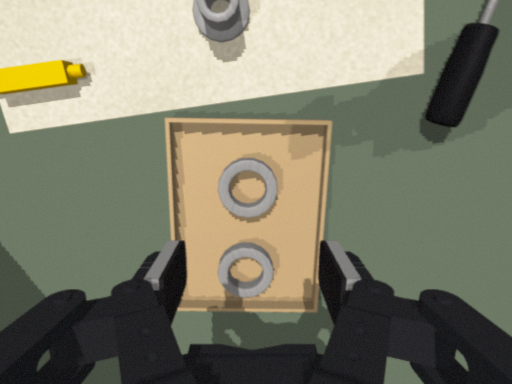

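Ring is flat in its tray at (250,188), well clear of the home ring. On to the bush.

```bash
python3 -m jog '[[0,0,0,3.3,-0.4,0,0.7],[0,0,0,3.3,-0.4,0,0.7],[0,0,0,3.3,-0.4,0,0.7],[0,0,0,3.2,-0.4,0,0.7],[0,0,-7,0,0,0,0.7],[0,0,-7,0,0,0,0.7],[0,0,0,0,0,0,0.7],[0,0,0,0,0,0,0.7]]'
python3 - <<'E'
from h import *
s=shot('wrist','w5.png')
for n in ('bush_center','tray_rings'):
  for d in tip_of('wrist',n):
    q=px2w(s,d['point'],.016);print(n,d,q.round(4));rel(q[0],q[1],.036,np.radians(96.6))
E
```

```text
time: 9.35
ee_pos: [0.4941, -0.1667, 0.147]
tcp_rot: [-3.139, -0.002, 1.674]
force: [0.0, -0.1, 0.2]
opening: 0.0595
grasp_force: 0.0
bush_center {'point': [248.9, 194.3], 'conf': 0.77} [ 0.4909 -0.1653  0.016 ]
shift [ 0.24 -0.34 11.15] rz -0.7 or 179.3
tray_rings {'point': [229.0, 350.6], 'conf': 0.9} [ 0.4877 -0.3112  0.016 ]
shift [-14.22  -2.18  11.17] rz -0.7 or 179.3
```

View pics/w5.png

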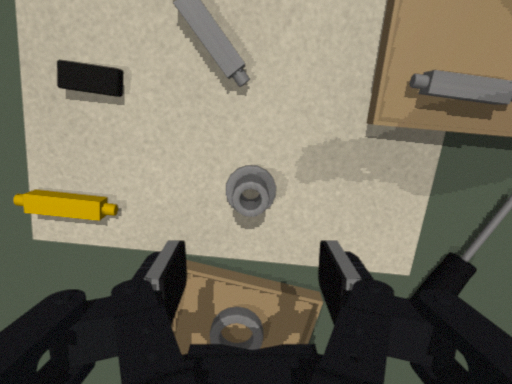

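The bush stands at (249,194), clear of everything. Descending onto it.

```bash
python3 -m jog '[[0,0,0,0.24,-0.34,3,0.7],[0,0,0,0,0,3,0.7],[0,0,0,0,0,2.6,0.7],[0,0,0,0,0,1.6,0.7],[0,0,0,0,0,0.9,0.7],[0,0,0,0,0,0,0.7],[0,0,0,0,0,0,0.2],[0,0,0,0,0,0,0.2],[0,0,0,0,0,0,0.2],[0,0,0,0,0,0,0.2],[0,0,0,0,0,0,0.2],[0,0,0,0,0,0,0.2]]'
python3 -m jog '[[0,0,0,0,0,-1,0.2],[0,0,0,0,0,-2,0.2],[0,0,0,0,0,-3,0.2],[0,0,0,0,0,-3,0.2],[0,0,0,0,0,0,0.2],[0,0,0,0,0,0,0.2]]'
python3 - <<'E'
from h import *
s=shot('wrist','w6.png')
c=np.array([.519,.354]);th=np.radians(6.6);R=np.array([[np.cos(th),-np.sin(th)],[np.sin(th),np.cos(th)]])
T=c+R@[0,.02];print(T);rel(*T,.12,np.radians(96.6))
E
```

```text
time: 10.5
ee_pos: [0.4928, -0.166, 0.0391]
tcp_rot: [3.139, 0.002, 1.677]
force: [-2.3, 0.6, 7.1]
opening: 0.0255
grasp_force: 59.2
time: 11.0
ee_pos: [0.4934, -0.1661, 0.13]
tcp_rot: [3.137, 0.003, 1.677]
force: [-0.1, 0.5, -2.1]
opening: 0.0251
grasp_force: 59.4
[0.51670126 0.37386746]
shift [53.36  8.18  0.82] rz -0.5 or 179.5
```

View pics/w6.png

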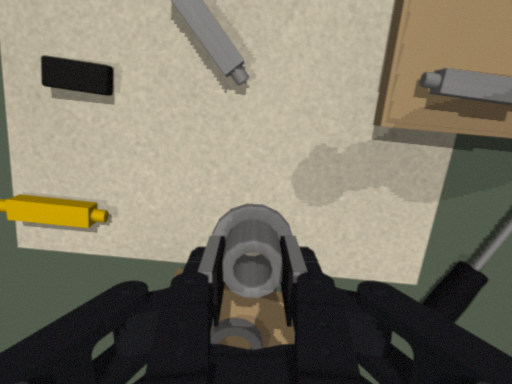

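Bush held straight. Carrying it over to the left tray.

```bash
python3 -m jog '[[0,0,0,3.8,0.58,0,0.2],[0,0,0,3.8,0.58,0,0.2],[0,0,0,3.8,0.58,0,0.2],[0,0,0,3.8,0.58,0,0.2],[0,0,0,3.8,0.58,0,0.2],[0,0,0,3.8,0.58,0,0.2],[0,0,0,3.8,0.58,0,0.2],[0,0,0,3.8,0.58,0,0.2],[0,0,0,3.8,0.58,0,0.2],[0,0,0,3.8,0.58,0,0.2],[0,0,0,3.8,0.58,0,0.2],[0,0,0,3.8,0.58,0,0.2]]'
python3 -m jog '[[0,0,0,3.8,0.58,0,0.2],[0,0,0,3.8,0.58,0,0.2],[0,0,0,0,0,0,0.2],[0,0,0,0,0,0,0.2],[0,0,0,0,0,0,0.2]]'
python3 - <<'E'
from h import *
s=shot('wrist','w7.png')
for d in tip_of('wrist','tray_bushes'): print(d,px2w(s,d['point'],.0).round(4))
rel(.5167,.3739,.044,np.radians(96.6))
E
```

```text
time: 12.05
ee_pos: [0.5106, 0.2969, 0.1254]
tcp_rot: [-3.138, 0.001, 1.677]
force: [0.7, -0.5, -2.1]
opening: 0.0252
grasp_force: 59.4
time: 12.47
ee_pos: [0.5145, 0.3715, 0.1255]
tcp_rot: [-3.138, 0.002, 1.678]
force: [0.5, -0.1, -1.9]
opening: 0.0251
grasp_force: 59.5
{'point': [250.7, 254.4], 'conf': 0.41} [0.5178 0.3243 0.    ]
shift [0.3  0.19 8.24] rz -0.6 or 179.4
```

View pics/w7.png

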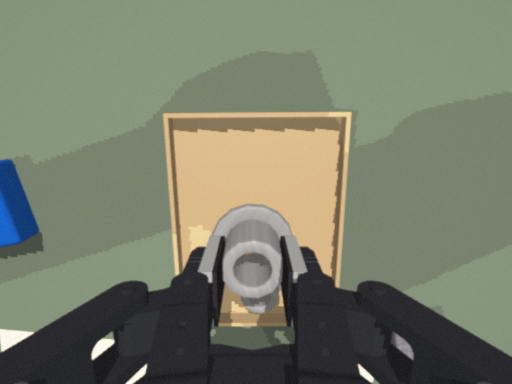

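Position over the tray is good; the home bush is well below at (258,300). Lowering.

```bash
python3 -m jog '[[0,0,0,0.5,0.19,2.5,0.2],[0,0,0,0,0,2.5,0.2],[0,0,0,0,0,1.8,0.2],[0,0,0,0,0,0.9,0.2],[0,0,0,0,0,0.3,0.2],[0,0,0,0,0,0,0.2],[0,0,0,0,0,0,0.2]]';python3 -m jog '[[0,0,0,0,0,0.15,0.2],[0,0,0,0,0,0,0.2],[0,0,0,0,0,0,0.2]]'
```

```text
time: 13.15
ee_pos: [0.518, 0.3774, 0.0485]
tcp_rot: [3.14, -0.001, 1.676]
force: [0.1, -0.2, -0.4]
opening: 0.0257
grasp_force: 59.5
time: 13.4
ee_pos: [0.5178, 0.3779, 0.0469]
tcp_rot: [3.14, -0.001, 1.677]
force: [-0.9, -1.3, -1.9]
opening: 0.025
grasp_force: 59.5
```

```bash
python3 -m jog '[[0,0,0,0,0,0.2,0.2],[0,0,0,0,0,0,0.2],[0,0,0,0,0,0,0.2]]';python3 -m jog '[[0,0,0,0,0,0.15,0.2],[0,0,0,0,0,0,0.2],[0,0,0,0,0,0,0.2]]';python3 -m jog '[[0,0,0,0,0,0.1,0.2],[0,0,0,0,0,0,0.2],[0,0,0,0,0,0,0.2]]'
```

```text
time: 13.65
ee_pos: [0.517, 0.3775, 0.0438]
tcp_rot: [-3.141, -0.0, 1.677]
force: [-0.7, -0.5, -0.7]
opening: 0.0252
grasp_force: 59.5
time: 13.9
ee_pos: [0.5171, 0.3775, 0.0423]
tcp_rot: [-3.141, -0.0, 1.677]
force: [-0.6, -1.1, -1.8]
opening: 0.0252
grasp_force: 59.5
time: 14.15
ee_pos: [0.5171, 0.3776, 0.0422]
tcp_rot: [3.141, -0.0, 1.677]
force: [-2.4, -1.5, 4.8]
opening: 0.0251
grasp_force: 60.1
```

Contact. Releasing and backing up.

```bash
python3 -m jog '[[0,0,0,0,0,0,0.35],[0,0,0,0,0,0,0.55],[0,0,0,0,0,0,0.55],[0,0,0,0,0,0,0.55],[0,0,0,0,0,-1,0.55],[0,0,0,0,0,-3,0.55],[0,0,0,0,0,-4,0.55],[0,0,0,0,0,-4,0.55],[0,0,0,0,0,0,0.55],[0,0,0,0,0,0,0.55]]'
python3 - <<'E'
from h import *
s=shot('wrist','w8.png')
for d in tip_of('wrist','bush_center'): print(d,px2w(s,d['point'],.019).round(4))
rel(.488,.047,.17,np.radians(138))
E
```

```text
time: 14.98
ee_pos: [0.5196, 0.3789, 0.1659]
tcp_rot: [3.134, -0.004, 1.677]
force: [-0.4, 0.1, 0.3]
opening: 0.0468
grasp_force: 0.0
{'point': [249.0, 193.4], 'conf': 0.82} [0.518  0.3774 0.019 ]
shift [-32.55  -6.39  -0.86] rz -41.9 or 138.1
```

View pics/w8.png

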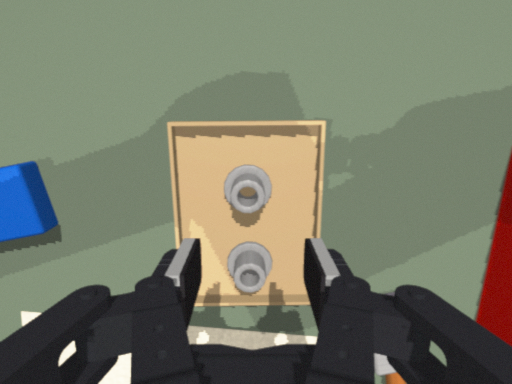

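Bush is standing upright at (249,190). Next, the left spindle.

```bash
python3 -m jog '[[0,0,0,-3.62,-0.71,0,0.55],[0,0,0,-3.62,-0.71,0,0.55],[0,0,0,-3.62,-0.71,0,0.55],[0,0,0,-3.62,-0.71,0,0.55],[0,0,0,-3.62,-0.71,0,0.55],[0,0,0,-3.62,-0.71,0,0.55],[0,0,0,-3.62,-0.71,0,0.55],[0,0,0,-3.62,-0.71,0,0.55],[0,0,0,-3.62,-0.71,0,0.55]]'
python3 -m jog '[[0,0,-7,0,0,0,0.5],[0,0,-7,0,0,0,0.5],[0,0,-7,0,0,0,0.5],[0,0,-7,0,0,0,0.5],[0,0,-7,0,0,0,0.5],[0,0,-7,0,0,0,0.5],[0,0,0,0,0,0,0.5],[0,0,0,0,0,0,0.5]]'
cat >> h.py <<'E'
def spin(s,near,z=.012):
    im=s['color'].astype(int); m=((im.max(2)<165)&(im.max(2)-im.min(2)<18)&(im.max(2)>70)).astype(np.uint8)
    m=cv2.morphologyEx(m,cv2.MORPH_OPEN,np.ones((3,3)))
    n,l,st,ce=cv2.connectedComponentsWithStats(m)
    k=min((k for k in range(1,n) if st[k][4]>300),key=lambda k:np.hypot(*(ce[k]-near)))
    ys,xs=np.where(l==k); w=np.array([px2w(s,(x,y),z)[:2] for x,y in zip(xs,ys)])
    (cx,cy),(a,b),an=cv2.minAreaRect((w*1000).astype(np.float32))
    if a<b: an+=90
    print('spin',st[k],cx,cy,a,b,an%180)
E
python3 - <<'E'
from h import *
s=shot('wrist','w9.png')
for d in tip_of('wrist','spindle_a_center'):
    q=px2w(s,d['point'],.008);print(d,q.round(4));spin(s,d['point'])
E
```

```text
time: 15.83
ee_pos: [0.4861, 0.0452, 0.1596]
tcp_rot: [-3.138, -0.001, 1.677]
force: [0.7, 0.5, -0.2]
opening: 0.0472
grasp_force: 0.0
time: 16.5
ee_pos: [0.4869, 0.0468, 0.16]
tcp_rot: [-3.14, -0.002, 2.407]
force: [0.7, -0.4, -0.1]
opening: 0.0427
grasp_force: 0.0
{'point': [258.7, 187.2], 'conf': 0.64} [0.4894 0.0529 0.008 ]
spin [ 246  141   22   94 1756] 488.74560546875 50.98541259765625 17.01755714416504 79.5725326538086 139.1092414855957
```

View pics/w9.png

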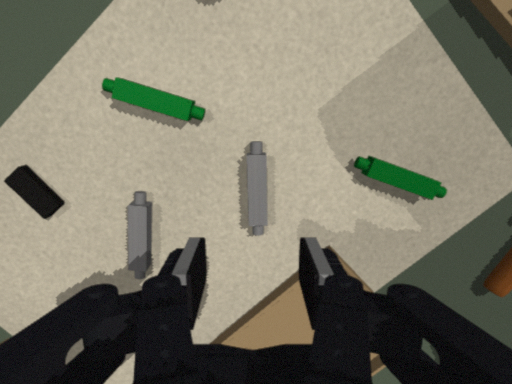

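The spindle is lined up with the tool at (257,187), and mask and network agree. Picking it up.

Run:
```python
from h import *
rel(.489,.0515,.027,np.radians(139))
```

```text
shift [ 0.2   0.45 13.35] rz -1.0 or 179.0
```

```bash
python3 -m jog '[[0,0,-1,0.2,0.45,3,0.5],[0,0,0,0,0,3.5,0.5],[0,0,0,0,0,3.2,0.5],[0,0,0,0,0,2.2,0.5],[0,0,0,0,0,1.2,0.5],[0,0,0,0,0,0,0.5],[0,0,0,0,0,0,0.05],[0,0,0,0,0,0,0.05],[0,0,0,0,0,0,0.05],[0,0,0,0,0,0,0.05],[0,0,0,0,0,0,0.05],[0,0,0,0,0,0,0.05]]'
python3 - <<'E'
from h import *
c=np.array([.638,-.020]);th=np.radians(1.1);R=np.array([[np.cos(th),-np.sin(th)],[np.sin(th),np.cos(th)]])
T=c+R@[0,.045];print(T);rel(*T,.12,np.radians(181.1))
E
python3 -m jog '[[0,0,0,0,0,-1,0.05],[0,0,0,0,0,-2,0.05],[0,0,0,0,0,-3,0.05],[0,0,0,0,0,-3,0.05],[0,0,0,0,0,0,0.05]]'
```

```text
time: 17.6
ee_pos: [0.4908, 0.0515, 0.0316]
tcp_rot: [3.14, 0.002, 2.427]
force: [-1.5, -0.2, 5.6]
opening: 0.0136
grasp_force: 59.5
[0.63713612 0.02499171]
shift [-12.79   7.58  -8.84] rz -42.0 or 138.0
time: 18.02
ee_pos: [0.4936, 0.0514, 0.1264]
tcp_rot: [3.135, 0.007, 2.428]
force: [1.1, -0.3, -0.7]
opening: 0.0135
grasp_force: 58.8
```

```bash
python3 -m jog '[[0,0,0,-3.2,1.9,0,0.05],[0,0,0,-3.2,1.9,0,0.05],[0,0,0,-3.2,1.9,0,0.05],[0,0,0,-3.2,1.9,0,0.05],[0,0,-7,0,0,0,0.05],[0,0,-7,0,0,0,0.05],[0,0,-7,0,0,0,0.05],[0,0,-7,0,0,0,0.05],[0,0,-7,0,0,0,0.05],[0,0,-7,0,0,0,0.05],[0,0,0,0,0,0,0.05],[0,0,0,0,0,0,0.05]]'
python3 - <<'E'
from h import *
s=shot('wrist','w10.png')
rel(.637,.025,.037,np.radians(181.1))
E
```

```text
time: 19.02
ee_pos: [0.6359, 0.0251, 0.1201]
tcp_rot: [3.141, -0.001, -3.126]
force: [-0.2, 0.2, -1.3]
opening: 0.014
grasp_force: 58.9
shift [-0.11 -0.01  8.32] rz -0.2 or 179.8
```

View pics/w10.png

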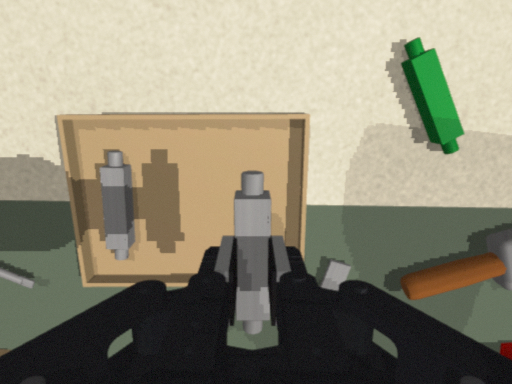

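The spindle is held level and parallel with the one in the tray (115,205). I'll check the tray edges in this picture before lowering.

Run:
```python
from h import *
s=shot('wrist')
for p in((308,115),(58,118),(85,288)):print(px2w(s,p,.016).round(4))
print('home',px2w(s,(117,205),.019).round(4))
for dx in(-.04,.04):print(w2px(s,[.637+dx,.025,.011]).round())
```

```text
[0.5742 0.0624 0.016 ]
[ 0.5787 -0.1016  0.016 ]
[ 0.7037 -0.0984  0.016 ]
home [ 0.6369 -0.067   0.019 ]
[250. 148.]
[249. 255.]
```

```bash
python3 -m jog '[[0,0,0,-0.1,-0.4,2.5,0.05],[0,0,0,0,0,2.5,0.05],[0,0,0,0,0,1.8,0.05],[0,0,0,0,0,0.9,0.05],[0,0,0,0,0,0.4,0.05],[0,0,0,0,0,0,0.05],[0,0,0,0,0,0,0.05]]';python3 -m jog '[[0,0,0,0,0,0.2,0.05],[0,0,0,0,0,0,0.05],[0,0,0,0,0,0,0.05]]'
```

```text
time: 19.7
ee_pos: [0.6381, 0.0211, 0.0403]
tcp_rot: [-3.142, 0.001, -3.123]
force: [0.4, -0.6, -0.9]
opening: 0.0139
grasp_force: 58.9
time: 19.95
ee_pos: [0.638, 0.0211, 0.0383]
tcp_rot: [-3.142, 0.002, -3.123]
force: [-0.9, -0.3, -0.9]
opening: 0.0138
grasp_force: 58.9
```

```bash
python3 -m jog '[[0,0,0,0,0,0.2,0.05],[0,0,0,0,0,0,0.05],[0,0,0,0,0,0,0.05]]';python3 -m jog '[[0,0,0,0,0,0.15,0.05],[0,0,0,0,0,0,0.05],[0,0,0,0,0,0,0.05]]'
```

```text
time: 20.2
ee_pos: [0.6372, 0.0211, 0.0354]
tcp_rot: [3.141, -0.0, -3.123]
force: [-0.3, -0.4, -1.1]
opening: 0.0135
grasp_force: 58.9
time: 20.45
ee_pos: [0.6375, 0.0211, 0.0347]
tcp_rot: [-3.142, 0.001, -3.122]
force: [-2.6, 0.5, 5.3]
opening: 0.0133
grasp_force: 59.7
```

```bash
python3 -m jog '[[0,0,0,0,0,0,0.28],[0,0,0,0,0,0,0.28],[0,0,0,0,0,0,0.28],[0,0,0,0,0,-1,0.28],[0,0,0,0,0,-3,0.28],[0,0,0,0,0,-4,0.28],[0,0,0,0,0,-4,0.4],[0,0,0,0,0,0,0.5]]'
python3 - <<'E'
from h import *
rel(.457,-.06,.16,np.radians(132))
s=shot('wrist','w11.png')
for d in tip_of('wrist','spindle_a_center'):print(d,px2w(s,d['point'],.011).round(4))
E
```

```text
time: 21.12
ee_pos: [0.6424, 0.0208, 0.1639]
tcp_rot: [-3.14, 0.015, -3.122]
force: [2.2, 0.2, 1.2]
opening: 0.0424
grasp_force: 0.0
shift [18.69 -7.73  0.39] rz 49.1 or -130.9
{'point': [257.0, 180.1], 'conf': 0.82} [0.6378 0.0263 0.011 ]
```

View pics/w11.png

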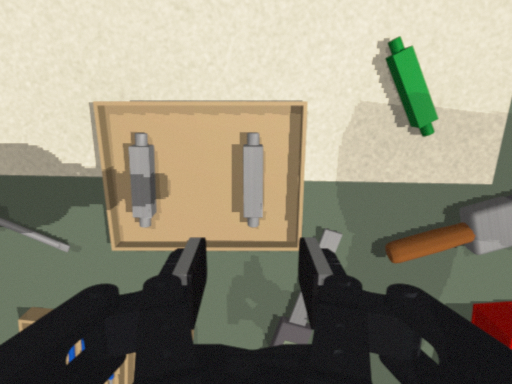

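First spindle is in place, parallel, at (253,180). Moving to the second.

```bash
python3 -m jog '[[0,0,0,3.74,-1.55,0,0.5],[0,0,0,3.74,-1.55,0,0.5],[0,0,0,3.74,-1.55,0,0.5],[0,0,0,3.74,-1.55,0,0.5],[0,0,0,3.74,-1.55,0,0.5],[0,0,7,0,0,0,0.5],[0,0,7,0,0,0,0.5],[0,0,7,0,0,0,0.5],[0,0,7,0,0,0,0.5],[0,0,7,0,0,0,0.5],[0,0,7,0,0,0,0.5],[0,0,7,0,0,0,0.5]]'
python3 -m jog '[[0,0,0,0,0,0,0.5],[0,0,0,0,0,0,0.5]]'
python3 - <<'E'
from h import *
s=shot('wrist','w12.png')
for d in tip_of('wrist','spindle_b_center'):
    q=px2w(s,d['point'],.008);print(d,q.round(4));spin(s,d['point'])
rel(.457,-.06,.03,np.radians(132))
E
```

```text
time: 22.22
ee_pos: [0.4504, -0.0596, 0.1525]
tcp_rot: [-3.14, -0.003, 2.299]
force: [0.4, 0.4, -0.2]
opening: 0.0428
grasp_force: 0.0
time: 22.38
ee_pos: [0.4508, -0.0597, 0.1529]
tcp_rot: [-3.14, -0.002, 2.309]
force: [0.8, 0.3, 0.2]
opening: 0.0429
grasp_force: 0.0
{'point': [270.2, 27.8], 'conf': 0.93} [0.3783 0.0406 0.008 ]
spin [ 246  138   23   97 1858] 451.3725280761719 -53.26258850097656 17.51007652282715 79.68724060058594 132.97820281982422
{'point': [53.4, 221.8], 'conf': 0.72} [ 0.3448 -0.1914  0.008 ]
spin [   0  224   86  119 4889] 375.5808410644531 -251.69451904296875 73.35089111328125 117.96731567382812 121.03594970703125
{'point': [256.4, 185.1], 'conf': 0.67} [ 0.45   -0.0526  0.008 ]
spin [ 246  138   23   97 1858] 451.3725280761719 -53.26258850097656 17.51007652282715 79.68724060058594 132.97820281982422
shift [-0.41  0.41 12.33] rz 0.2 or -179.8
```

Run:
```python
from h import *
rel(.4508,-.053,.0285,np.radians(133))
```

```text
shift [ 0.53  0.42 12.48] rz -0.8 or 179.2
```

```bash
python3 -m jog '[[0,0,-0.8,0.53,0.42,3,0.5],[0,0,0,0,0,3.3,0.5],[0,0,0,0,0,3,0.5],[0,0,0,0,0,2,0.5],[0,0,0,0,0,1.1,0.5],[0,0,0,0,0,0,0.5],[0,0,0,0,0,0,0.05],[0,0,0,0,0,0,0.05],[0,0,0,0,0,0,0.05],[0,0,0,0,0,0,0.05],[0,0,0,0,0,0,0.05],[0,0,0,0,0,0,0.05]]'
python3 -m jog '[[0,0,0,0,0,-1,0.05],[0,0,0,0,0,-2,0.05],[0,0,0,0,0,-3,0.05],[0,0,0,0,0,-3,0.05],[0,0,0,0,0,0,0.05],[0,0,0,0,0,0,0.05]]'
python3 - <<'E'
from h import *
rel(.6375,-.022,.12,np.radians(181.1))
E
```

```text
time: 23.48
ee_pos: [0.4524, -0.0535, 0.031]
tcp_rot: [3.14, 0.002, 2.32]
force: [-0.6, 0.2, 6.9]
opening: 0.0138
grasp_force: 59.5
time: 23.98
ee_pos: [0.4533, -0.0537, 0.1217]
tcp_rot: [3.139, 0.004, 2.32]
force: [-0.1, -0.2, -0.4]
opening: 0.0136
grasp_force: 58.7
shift [-10.21  15.65   0.17] rz -48.2 or 131.8
```

```bash
python3 -m jog '[[0,0,0,-2.04,3.13,0,0.05],[0,0,0,-2.04,3.13,0,0.05],[0,0,0,-2.04,3.13,0,0.05],[0,0,0,-2.04,3.13,0,0.05],[0,0,0,-2.04,3.13,0,0.05],[0,0,-6.9,0,0,0,0.05],[0,0,-6.9,0,0,0,0.05],[0,0,-6.9,0,0,0,0.05],[0,0,-6.9,0,0,0,0.05],[0,0,-6.9,0,0,0,0.05],[0,0,-6.9,0,0,0,0.05],[0,0,-6.8,0,0,0,0.05]]'
python3 -m jog '[[0,0,0,0,0,0,0.05],[0,0,0,0,0,0,0.05]]'
python3 - <<'E'
from h import *
s=shot('wrist','w13.png')
rel(.6375,-.022,.036,np.radians(181.1))
E
```

```text
time: 24.98
ee_pos: [0.6342, -0.0213, 0.1175]
tcp_rot: [3.141, -0.004, -3.117]
force: [-0.3, -0.1, -1.0]
opening: 0.0141
grasp_force: 58.9
time: 25.15
ee_pos: [0.6344, -0.0213, 0.1182]
tcp_rot: [3.141, -0.003, -3.126]
force: [0.3, -0.2, -0.8]
opening: 0.0138
grasp_force: 58.9
shift [-0.28 -0.07  8.25] rz -0.2 or 179.8
```

View pics/w13.png

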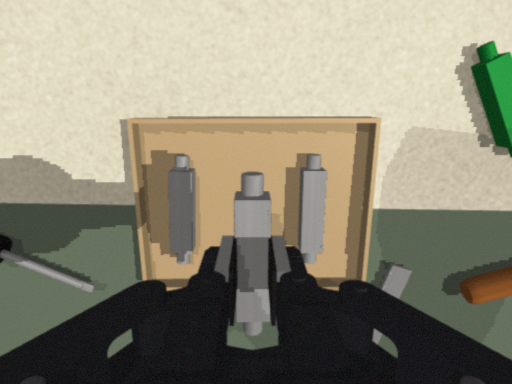

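The held spindle is midway between the other two (182 and 312). Lowering.

```bash
python3 -m jog '[[0,0,0,-0.28,-0.15,2.5,0.05],[0,0,0,0,0,2.5,0.05],[0,0,0,0,0,1.8,0.05],[0,0,0,0,0,0.9,0.05],[0,0,0,0,0,0.3,0.05],[0,0,0,0,0,0,0.05],[0,0,0,0,0,0,0.05]]';python3 -m jog '[[0,0,0,0,0,0.2,0.05],[0,0,0,0,0,0,0.05],[0,0,0,0,0,0,0.05]]'
```

```text
time: 25.78
ee_pos: [0.639, -0.0229, 0.0408]
tcp_rot: [-3.141, 0.001, -3.123]
force: [0.7, 1.0, -0.9]
opening: 0.0139
grasp_force: 58.9
time: 26.03
ee_pos: [0.6389, -0.023, 0.0388]
tcp_rot: [-3.141, 0.002, -3.123]
force: [-0.5, 0.2, -0.6]
opening: 0.0138
grasp_force: 58.9
```

```bash
python3 -m jog '[[0,0,0,0,0,0.15,0.05],[0,0,0,0,0,0,0.05],[0,0,0,0,0,0,0.05]]'
```

```text
time: 26.28
ee_pos: [0.6382, -0.0229, 0.0364]
tcp_rot: [3.142, 0.0, -3.123]
force: [-0.3, 0.3, -0.2]
opening: 0.0138
grasp_force: 58.9
```

```bash
python3 -m jog '[[0,0,0,0,0,0.15,0.05],[0,0,0,0,0,0,0.05],[0,0,0,0,0,0,0.05]]'; python3 -m jog '[[0,0,0,0,0,0.1,0.05],[0,0,0,0,0,0,0.05],[0,0,0,0,0,0,0.05]]'
```

```text
time: 26.53
ee_pos: [0.6381, -0.0228, 0.0347]
tcp_rot: [3.141, -0.0, -3.123]
force: [-0.7, -0.1, -1.1]
opening: 0.0139
grasp_force: 58.9
time: 26.78
ee_pos: [0.6384, -0.0229, 0.0341]
tcp_rot: [-3.142, 0.0, -3.123]
force: [-0.2, -0.5, 1.9]
opening: 0.0139
grasp_force: 59.1
```

```bash
python3 -m jog '[[0,0,0,0,0,0,0.28],[0,0,0,0,0,0,0.28],[0,0,0,0,0,0,0.28],[0,0,0,0,0,-1,0.28],[0,0,0,0,0,-3,0.28],[0,0,0,0,0,-4,0.28],[0,0,0,0,0,-4,0.28],[0,0,0,0,0,0,0.28],[0,0,0,0,0,0,0.28]]'
python3 - <<'E'
from h import *
shot('wrist','w14.png');shot('scene','s14.png')
a=cv2.imread('pics/w14.png');b=cv2.imread('pics/s14.png')[140:300,90:460]
cv2.imwrite('pics/c14.png',np.hstack([cv2.resize(a,(360,270)),cv2.resize(b,(440,270))]))
E
```

```text
time: 27.53
ee_pos: [0.6411, -0.0232, 0.1585]
tcp_rot: [-3.14, 0.008, -3.122]
force: [-0.0, 0.4, 0.2]
opening: 0.0237
grasp_force: 0.0
```

View pics/c14.png

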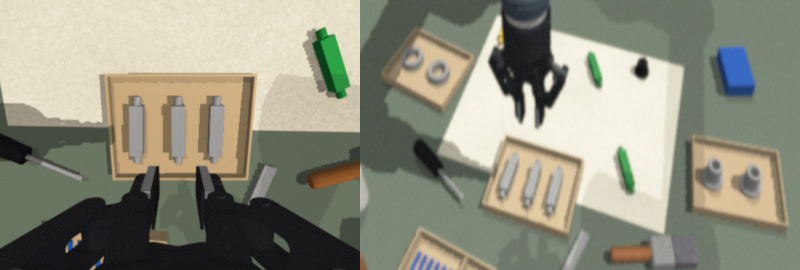

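All three trays show the right contents: three parallel spindles, two rings flat and two bushes standing, with the gripper clear. Handing in.

```bash
python3 -c "
from cell import *
print(finish_job())"
```

```text
the job is handed in; nothing more can be done
None
```

All four parts are set down in the trays of their kind, the last pictures show them flat, upright and parallel with the home parts in place, and the job is handed in at about 28 s (no verdict returned).

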